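Sort the parts salvaged from a scrap board

ROBOT

A 7-joint arm with a two-finger parallel gripper is mounted at the origin on the work surface. World frame = base frame: x ahead of the robot, y to its left, z up, the work surface at z = 0. Lengths are in m, angles in rad, forces in N, time in s.
With the tool pointing down it reaches from about 0.4 to 0.875 m from the base axis. Payload 6.5 kg.
Tool frame: the origin (TCP) lies at the very end of the fingers, on their centre line; the grasp point (between the pads) lies 19 mm behind it; z points along the fingers, y is the line along which they close (so a half turn about z gives the same grasp; the last joint's range is limited). The gripper opens to 85 mm and grips with 20 to 120 N. Pads are 22 mm wide; open, the fingers measure 114 mm over their backs; the gripper's body (76 mm by 85 mm) begins 54 mm behind the grasp point. The pads swing forward as they close: fully open they stand 13 mm farther back than shut.
Start: joints at [-1.205, 0.536, -0.004, 1.538, 0.003, 1.067, -0.071], TCP at [0.272, 0.59, 0.231] pointing down, gripper open.
Joint ranges: [-2.7, 2.7], [-0.37, 2.16], [-1.27, 1.26], [0.24, 2.4], [-1.31, 4.45], [0.19, 1.91], [-2.76, 2.76]. Speed limits (rad/s): [2.39, 2.39, 3.14, 3.14, 3.14, 3.14, 3.14].

INTERFACE

Orientations are given as a unit quaternion [w, x, y, z].
In Python, from rig import * gives the robot as it stands.
- The arm moves only by the tool carry_out, never from a script. Its argument "steps" is a list of rows, each a list of 7 numbers: the shift along the tool's x, y, z as a fraction of full scale, then the turn, a rotation vector about the tool's x, y, z as a fraction of full scale, then the closure, from -1 (fully open) to 1 (shut), so that 0 is half open. In form: [[x, y, z, wx, wy, wz, claw], ...]. A call has 1 to 5 rows; each row shifts and turns the commanded pose from where the row before left it, along the tool's axes as they then stand; what a row does not reach is not made up. Full scale, the value 1, is 0.05 m for a shift and 120 degrees for a turn. A row lasts 1/8 s, in which the tool goes at most 62.5 mm and 10.7 degrees, less where a joint would pass 70% of its speed; a pose out of reach is approached as far as the arm can. A call with a number of a shift or a turn outside -1 to 1 is refused whole. A call with a gripper value outside its range is refused whole. The fingers move at their own pace and stop on an object; "force" is the grip in N (left out, the last holds). Time passes only in rows, so rows that do not move let the fingers close. It gives the time, the measured TCP pose, the force, the opening and the grip force at its end, in the units of the state.
- get_obs(): the state, without advancing time (a new reading comes with each control period).
- capture(name): name is "scene" or "top" or "wrist"; returns a dict with "image" (384x512x3 uint8, red, green, blue), "fov_y" (degrees; the focal length in pixels is half the picture's height over the tangent of half this angle, whatever the lens; pixels are square), "cx", "cy" (the principal point, pixels), "k1" (the pictures are not rectified: a ray, as slopes to the right and down, at radius r is drawn at 1 + k1 r^2 times it, then the intrinsics apply), "R" (3x3) and "t" (3): a world point X has camera coordinates R X + t. Camera axes: x right, y down, z forward; pixel columns grow to the right and rows downward; lengths in m; the calibration is good to about 2 mm. A picture is of the moment at which its call begins. There is no depth.
- finish_job(): hands the job in; it is judged then, once.
The state is a dict: "clock": time; "joint_positions": joint angles; "qd": joint speeds; "joint_efforts": joint torques, N m; "ee_pos": TCP position; "orientation": TCP orientation; "contact_force": force on the tool from outside, world axes, zero at the start; "ft_torque": the same for the moment, N m; "grip_width": opening from 0.0 (shut) to 1.0 (fully open); "finger_force": force on a finger pad.
Only numpy, scipy, OpenCV 4.12 (cv2) and the standard library are available. Lean on these libraries where they do the work, as an engineer would, in place of code of your own. Each camera call takes 0.05 s, during which the arm holds its last target. There are 200 camera calls.

TASK

The parts taken off the scrap circuit board stand mixed up on the bench mat. Sort them: both blue capacitors into the yellow tray, both black heat sinks into the red tray and the orange-wound transformer into the green tray, each standing upright on the floor of its tray. Leave the multimeter and the flux bottle where they are.

Things in the scene. Friction and masses are not known exactly. Their poses are not given: they have to be found in the camera images.
- capacitor_a_center (a point): electrolytic capacitor: dark blue can standing upright, 35 mm diameter, 50 mm high, 60 g, with a bare aluminium disc on top and a white stripe down one side. This point is its centre, 25 mm above its foot; z points up along the can. The two capacitors are identical and interchangeable.
- capacitor_b_center (a point): electrolytic capacitor: dark blue can standing upright, 35 mm diameter, 50 mm high, 60 g, with a bare aluminium disc on top and a white stripe down one side. This point is its centre, 25 mm above its foot; z points up along the can. The two capacitors are identical and interchangeable.
- heatsink_a_center (a point): black finned aluminium heat sink standing upright, 50 (x) x 34 (y) mm in plan, 40 mm high, 90 g; the 6 fins run across its short side (along y) and stand vertical. This point is its centre, 20 mm above its foot; z up. Grip it across the 34 mm (along y) on the fin ends. The two heat sinks are identical and interchangeable.
- heatsink_b_center (a point): black finned aluminium heat sink standing upright, 50 (x) x 34 (y) mm in plan, 40 mm high, 90 g; the 6 fins run across its short side (along y) and stand vertical. This point is its centre, 20 mm above its foot; z up. Grip it across the 34 mm (along y) on the fin ends. The two heat sinks are identical and interchangeable.
- transformer_center (a point): transformer, upright: dark grey ferrite core around an orange taped winding on a black foot, 50 (x) x 44 (y) mm in plan, 40 mm high, 160 g; it is felt as a plain block of this size. This point is its centre, 20 mm above its foot; z up. The core runs along y, with flat end faces 44 mm apart: grip it across these.
- yellow_tray: parts tray fixed to the bench, yellow plastic, open at the top, 100 (x) x 170 (y) mm outside, walls 3 mm thick, rim 15 mm above the bench, inner floor 3 mm above the bench. A white card on its floor shows a black disc. Origin: centre of its underside, at bench height; its long side is along y, z up. Takes the two capacitors, side by side along the long side.
- red_tray: parts tray fixed to the bench, red plastic, open at the top, 100 (x) x 170 (y) mm outside, walls 3 mm thick, rim 15 mm above the bench, inner floor 3 mm above the bench. A white card on its floor shows black bars. Origin: centre of its underside, at bench height; its long side is along y, z up. Takes the two heat sinks, side by side along the long side.
- green_tray: parts tray fixed to the bench, green plastic, open at the top, 100 (x) x 170 (y) mm outside, walls 3 mm thick, rim 15 mm above the bench, inner floor 3 mm above the bench. A white card on its floor shows a black square with a pale band. Origin: centre of its underside, at bench height; its long side is along y, z up. Takes the transformer.
- meter_center (a point): bystander: handheld multimeter lying flat on the bench, orange case with a black face, 175 (x) x 85 (y) x 36 mm (the knob on its face reaches 45 mm), 400 g, loose. This point is its centre, 18 mm above the bench. Not to be moved.
- flux_center (a point): bystander: pale blue-green flux bottle with a yellow cap, standing loose on the bench, 48 mm diameter, 110 mm high, 160 g. This point is on its axis, 55 mm above the bench. Not to be moved.

How it is judged:
By the outcome, as a careful person would: the job done as asked, in the order asked, and still so for the second after the job is handed in, with the robot touching nothing.
It also fails if it takes over 128 s, if anything falls off the work surface, if the arm or the gripper's body presses on something with over 40 N, if the wrist force passes 120 N, or if a joint passes its speed limit or range.

## Working session

There is one attempt and no reset: what is moved stays moved. The work goes in short steps, Python scripts to look and compute and a tool call to move; the robot and the scene stay as the last step left them, time stands still between calls to the robot, and variables do not carry over. Pictures are saved under pics/ and viewed, at most 14 in all, crops included, and the job is handed in when it is done.

Besides the shell and the picture viewer there is one more tool, called after ">>>" as name([rows], argument=value, ...), one row to a line, values as JSON. carry_out: Moves the arm, as the interface text tells. Shift numbers are shares of 0.05 m and turn numbers shares of 120 degrees, none past 1 either way. Its arguments: {"type":"object","properties":{"steps":{"type":"array","items":{"type":"array","items":{"type":"number"}}},"force":{"type":"number"}},"required":["steps"]}

```bash
mkdir -p pics; ls
cat > h.py <<'E'
from rig import *
import numpy as np, cv2
def snap(n,f):
    c=capture(n); cv2.imwrite(f'pics/{f}.png',c['image'][:,:,::-1]); np.save(f'pics/{f}.npy',c,allow_pickle=True); return c
def load(f): return np.load(f'pics/{f}.npy',allow_pickle=True).item()
def K(c):
    f=c['image'].shape[0]/2/np.tan(np.radians(c['fov_y'])/2)
    return np.array([[f,0,c['cx']],[0,f,c['cy']],[0,0,1.]]), np.array([c['k1'],0,0,0,0.])
def world(c,uv,z):
    k,d=K(c); p=cv2.undistortPoints(np.array(uv,float).reshape(-1,1,2),k,d).reshape(-1,2)
    R=np.array(c['R']);t=np.array(c['t']); o=-R.T@t
    r=np.c_[p,np.ones(len(p))]@R
    return o+r*((z-o[2])/r[:,2])[:,None]
def proj(c,X):
    k,d=K(c); return cv2.projectPoints(np.array(X,float).reshape(-1,1,3),cv2.Rodrigues(np.array(c['R']))[0],np.array(c['t'],float),k,d)[0].reshape(-1,2)
E
python3 - <<'E'
from h import *
for n in ('top','scene','wrist'):
    c=snap(n,n+'0'); print(n,c['fov_y'],c['cx'],c['cy'],c['k1'],(-np.array(c['R']).T@c['t']).round(3),np.array(c['R']).round(2).tolist())
print(get_obs())
E
```

```text
pics
top 45.98142229084906 256.379175739673 194.7018580448886 -0.02871591062664515 [0.271 0.004 1.308] [[0.02, -1.0, 0.01], [-0.98, -0.02, -0.22], [0.22, -0.0, -0.98]]
scene 54.72303453212944 257.30283496607177 186.78753295854273 0.034798788527140315 [1.116 0.237 0.764] [[-0.31, 0.95, -0.02], [0.71, 0.22, -0.67], [-0.64, -0.22, -0.74]]
wrist 61.91836494756871 255.16262931523417 190.6533949742323 -0.027735265005703752 [0.197 0.624 0.374] [[0.42, 0.91, -0.0], [0.86, -0.4, 0.32], [0.29, -0.13, -0.95]]
{'clock': 0.15, 'joint_positions': array([-1.20522709,  0.53700714, -0.00441333,  1.53862692,  0.00258205,
        1.06729342, -0.07116309]), 'qd': array([-1.81847392e-03, -4.63779792e-03,  7.70640420e-04, -3.52099171e-03,
        1.07901343e-03,  2.08406597e-03, -8.18303122e-05]), 'joint_efforts': array([ 9.39309793e-04, -5.83784544e+01,  1.04930442e+00, -2.59351873e+01,
        1.23935851e-02,  6.56349817e-03, -2.33727746e-05]), 'ee_pos': array([0.2718279 , 0.58990667, 0.23061236]), 'orientation': array([-9.47034342e-05,  2.14173515e-01,  9.76795405e-01, -6.57789247e-04]), 'contact_force': array([-0.10409427,  0.386924  , -0.20238151]), 'ft_torque': array([-0.00611669, -0.00328967,  0.02242721]), 'finger_force': 0.0, 'grip_width': 1.0027929782247933}
```

View pics/top0.png

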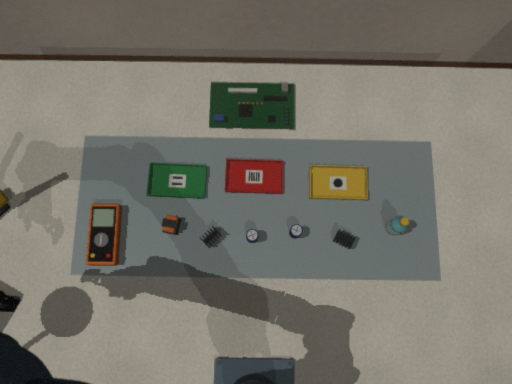

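View pics/scene0.png

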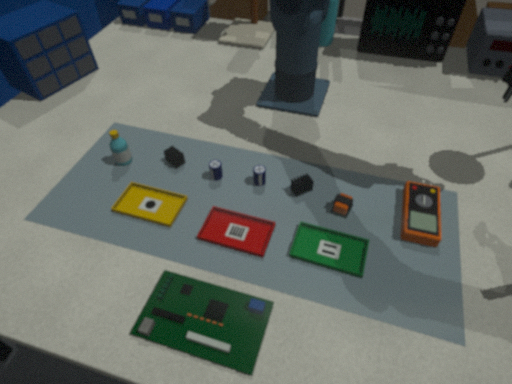

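The top view shows the parts in a row: transformer (172,225), heat sink (212,237), capacitors (252,236) and (296,230), heat sink (345,239). The trays are green (178,181), red (255,176) and yellow (339,183). The meter is at (104,235) and the flux bottle at (400,225). The scene view agrees. Next, a zoom to measure yaw.

Run:
```python
from h import *
c=load('top0')
cv2.imwrite('pics/topz.png',cv2.resize(c['image'][155:265,145:375,::-1],None,fx=3.4,fy=3.4,interpolation=cv2.INTER_CUBIC))
s=load('scene0')
cv2.imwrite('pics/scz.png',cv2.resize(s['image'][120:230,140:370,::-1],None,fx=3.4,fy=3.4,interpolation=cv2.INTER_CUBIC))
for n,uv,z in [('tr',(172,225),.03),('h1',(212,237),.03),('c1',(252,236),.05),('c2',(296,230),.05),('h2',(345,239),.03),('meter',(104,235),.036),('flux',(402,222),.11)]:
    print(n,world(c,[uv],z)[0].round(3))
hsv=cv2.cvtColor(c['image'],cv2.COLOR_RGB2HSV)
for n,lo,hi in [('yellow',20,32),('red',0,6),('green',50,75)]:
    m=((hsv[...,0]>=lo)&(hsv[...,0]<=hi)&(hsv[...,1]>150)&(hsv[...,2]>60)).astype(np.uint8); m[:150]=0;m[210:]=0
    m[:,:140]=0; m[:,390:]=0
    p=np.argwhere(m)[:,::-1]; r=cv2.minAreaRect(world(c,p,.012)[:,:2].astype(np.float32)); print(n,r)
```

```text
tr [0.467 0.241 0.03 ]
h1 [0.435 0.126 0.03 ]
c1 [0.437 0.012 0.05 ]
c2 [ 0.456 -0.111  0.05 ]
h2 [ 0.435 -0.252  0.03 ]
meter [0.434 0.431 0.036]
flux [ 0.473 -0.391  0.11 ]
yellow ((0.6060470342636108, -0.23977002501487732), (0.16719035804271698, 0.0981505960226059), 89.3503646850586)
red ((0.6209734678268433, 0.010858297348022461), (0.09846799075603485, 0.16825911402702332), 0.18800652027130127)
green ((0.6015318036079407, 0.23593619465827942), (0.08547460287809372, 0.1534663885831833), 0.9625729918479919)
```

View pics/topz.png

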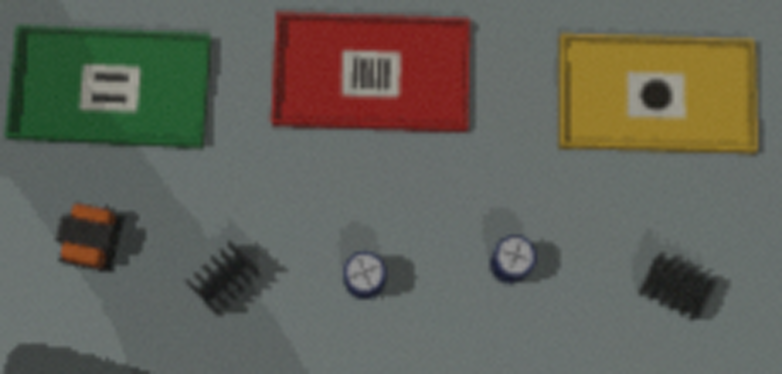

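View pics/scz.png

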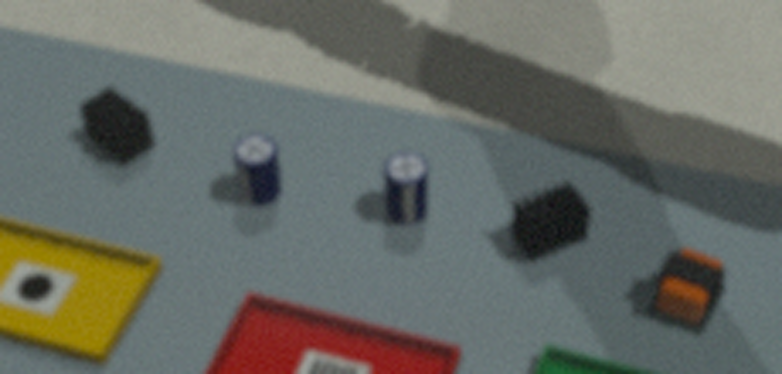

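The zoom shows the transformer close to aligned with the world axes. The left heat sink is rotated by roughly 35–40° and the right one by roughly 25°. Now I'll move the wrist camera over the parts.

>>> carry_out([
  [-0.7, -0.6, 0, 0, 0, -0.0686, -1],
  [-0.7, -0.6, 0, 0, 0, -0.0686, -1],
  [-0.7, -0.6, 0, 0, 0, -0.0686, -1],
  [-0.4, -0.8, 0, 0, 0, 0, -1],
  [-0.4, -0.8, 0, 0, 0, 0, -1],
])

```text
clock: 0.78
ee_pos: [0.3872, 0.3934, 0.2311]
orientation: [-0.0, 0.0, 1.0, -0.0]
contact_force: [0.6, 0.7, -0.1]
grip_width: 0.999
finger_force: 0.0
```

>>> carry_out([
  [-0.4, -0.8, 0, 0, 0, 0, -1],
  [-0.4, -0.8, 0, 0, 0, 0, -1],
  [0, -0.8, 0, 0, 0, 0, -1],
  [0, -0.4, 0, 0, 0, 0, -1],
  [0, 0, 0, 0, 0, 0, -1],
])

```text
clock: 1.4
ee_pos: [0.4264, 0.2544, 0.2314]
orientation: [0.0, 0.001, 1.0, 0.0]
contact_force: [-0.3, 1.1, 0.7]
grip_width: 0.999
finger_force: 0.0
```

Run:
```python
from h import *
snap('wrist','w1')
```

>>> carry_out([
  [0, -1, 0, 0, 0, 0, -1],
  [0, -1, 0, 0, 0, 0, -1],
  [0, -1, 0, 0, 0, 0, -1],
  [0, -1, 0, 0, 0, 0, -1],
  [0, -1, 0, 0, 0, 0, -1],
])

```text
clock: 2.08
ee_pos: [0.4272, 0.0055, 0.2316]
orientation: [0.001, -0.001, 1.0, 0.0]
contact_force: [1.5, 0.5, 0.5]
grip_width: 1.0
finger_force: 0.0
```

>>> carry_out([
  [0, -1, 0, 0, 0, 0, -1],
  [0, -0.8, 0, 0, 0, 0, -1],
  [0, 0, 0, 0, 0, 0, -1],
  [0, 0, 0, 0, 0, 0, -1],
])

```text
clock: 2.58
ee_pos: [0.4271, -0.0832, 0.2313]
orientation: [0.0, -0.001, 1.0, 0.0]
contact_force: [0.2, -0.5, 0.0]
grip_width: 1.001
finger_force: 0.0
```

Run:
```python
from h import *
snap('wrist','w2'); print(get_obs()['ee_pos'])
a=load('w1')['image'];b=load('w2')['image']
cv2.imwrite('pics/w12.png',cv2.resize(np.vstack([a,b])[:,:,::-1],(400,600),interpolation=cv2.INTER_AREA) if 0 else np.hstack([cv2.resize(b,(400,300)),cv2.resize(a,(400,300))])[:,:,::-1])
```

```text
[ 0.42691997 -0.08307225  0.23127151]
```

View pics/w12.png

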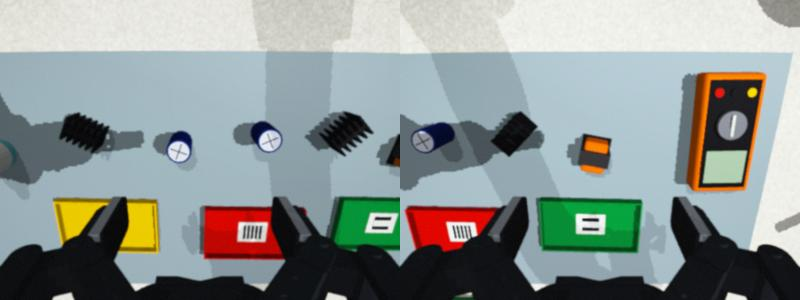

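```bash
cat >> h.py <<'E'
from scipy.optimize import minimize
def boxmask(c,x,y,th,L,W,H,z0=0):
    a=np.radians(th); R=np.array([[np.cos(a),-np.sin(a)],[np.sin(a),np.cos(a)]])
    p=np.array([[i*L/2,j*W/2] for i in(-1,1) for j in(-1,1)])@R.T+[x,y]
    X=np.vstack([np.c_[p,np.full(4,z0)],np.c_[p,np.full(4,z0+H)]])
    h=cv2.convexHull((proj(c,X)*16).astype(np.int32)); m=np.zeros(c['image'].shape[:2],np.uint8)
    cv2.fillConvexPoly(m,h,255,cv2.LINE_AA,4); return m/255.
def cylmask(c,x,y,z0=0,r=.0175,H=.05):
    t=np.linspace(0,2*np.pi,40); p=np.c_[x+r*np.cos(t),y+r*np.sin(t)]
    X=np.vstack([np.c_[p,np.full(40,z0)],np.c_[p,np.full(40,z0+H)]])
    h=cv2.convexHull((proj(c,X)*16).astype(np.int32)); m=np.zeros(c['image'].shape[:2],np.uint8)
    cv2.fillConvexPoly(m,h,255,cv2.LINE_AA,4); return m/255.
def fitbox(c,m,x,y,ths,L,W,H,z0=0):
    u=proj(c,[[x,y,z0+H/2]])[0].astype(int); w=np.zeros_like(m,float)
    w[max(0,u[1]-60):u[1]+60,max(0,u[0]-60):u[0]+60]=1; m=m*w
    f=lambda p:-(lambda b:np.minimum(b,m).sum()/np.maximum(b,m).sum())(boxmask(c,p[0]/1e3,p[1]/1e3,p[2],L,W,H,z0))
    return min((minimize(f,[x*1e3,y*1e3,t],method='Nelder-Mead',options=dict(initial_simplex=np.array([[x*1e3,y*1e3,t],[x*1e3+8,y*1e3,t],[x*1e3,y*1e3+8,t],[x*1e3,y*1e3,t+12]]))) for t in ths),key=lambda r:r.fun)
def discs(c,z):
    i=c['image'].astype(int); m=((i.min(2)>150)&(i.max(2)-i.min(2)<45)).astype(np.uint8); out=[]
    n,l,s,ce=cv2.connectedComponentsWithStats(cv2.morphologyEx(m,cv2.MORPH_CLOSE,np.ones((3,3))))
    for k in range(1,n):
        if 30<s[k,4]<2500: out.append((s[k].tolist(),world(c,[ce[k]],z)[0].round(4).tolist()))
    return out
def dark(c,v=50): return (c['image'].max(2)<v).astype(float)
def orange(c):
    h=cv2.cvtColor(c['image'],cv2.COLOR_RGB2HSV); return ((h[...,0]>3)&(h[...,0]<18)&(h[...,1]>130)&(h[...,2]>60)).astype(float)
E
python3 - <<'E'
from h import *
for n in ('w1','w2','top0'):
    c=load(n); print(n)
    for d in discs(c,.05):
        if .38<d[1][0]<.5: print('  disc',d)
    k=40 if n!='top0' else 45
    for nm,x,y,ths in [('h1',.435,.12,range(0,180,30)),('h2',.435,-.25,range(0,180,30))]:
        if not(20<proj(c,[[x,y,.02]])[0][0]<492):continue
        r=fitbox(c,dark(c,k),x,y,ths,.05,.034,.04); print('  ',nm,r.x.round(1),round(r.fun,3))
    if n!='w2':
        r=fitbox(c,np.maximum(dark(c,70),orange(c)),.465,.235,range(0,180,30),.05,.044,.04); print('   tr',r.x.round(1),round(r.fun,3))
    hsv=cv2.cvtColor(c['image'],cv2.COLOR_RGB2HSV)
cw=load('w2')
for n,uv,z in [('flux?',(0,160*1.28),.05)]: print(world(cw,[uv],z))
E
```

```text
w1
  disc ([422, 146, 10, 31, 185], [0.4197, 0.4342, 0.05])
  disc ([388, 193, 55, 41, 1954], [0.4786, 0.431, 0.05])
   h1 [438.4 129.9 -46.9] -0.864
   tr [472.7 246.4 -12.1] -0.746
w2
  disc ([332, 167, 27, 26, 558], [0.4407, 0.0125, 0.05])
   h1 [437.2 130.7 144.6] -0.674
   h2 [ 438.4 -250.8   60.6] -0.778
top0
   h1 [433.  125.9 134.6] -0.307
   h2 [ 436.3 -250.8   46.7] -0.585
   tr [468.9 237.4  82.7] -0.135
[[ 0.47005733 -0.36500899  0.05      ]]
```

Run:
```python
from h import *
T=[]
for n,x,y in [('w1',.437,.13),('w1',.47,.245),('w2',.437,-.25),('w2',.455,-.11),('w2',.437,.13)]:
    c=load(n); u=proj(c,[[x,y,.02]])[0].astype(int); u=np.clip(u,[45,40],[466,343])
    T.append(cv2.resize(c['image'][u[1]-38:u[1]+38,u[0]-45:u[0]+45],(260,220),interpolation=cv2.INTER_CUBIC))
    i=c['image'][u[1]-38:u[1]+38,u[0]-45:u[0]+45].max(2); print(np.histogram(i,np.arange(0,260,15))[0])
m=np.zeros_like(T[0]); cv2.imwrite('pics/crops.png',np.vstack([np.hstack(T[:3]),np.hstack(T[3:]+[m])])[:,:,::-1])
```

```text
[ 652  885   89   67   79  777  590  123   79   79  110 1531  694 1075
   10    0    0]
[   0   29   45  511  208   71   78  275  187  105   89  192  252 4221
   94   78  405]
[1169  545  120  101   99  329  372 1343   67   80   95  154 2339   27
    0    0    0]
[   0    0    0   96  135   52   65  417   65  102  143  397 3287 1644
   64  358   15]
[ 729  682  257  127  147  579  135  174  103  104  157 1377 1624  645
    0    0    0]
```

View pics/crops.png

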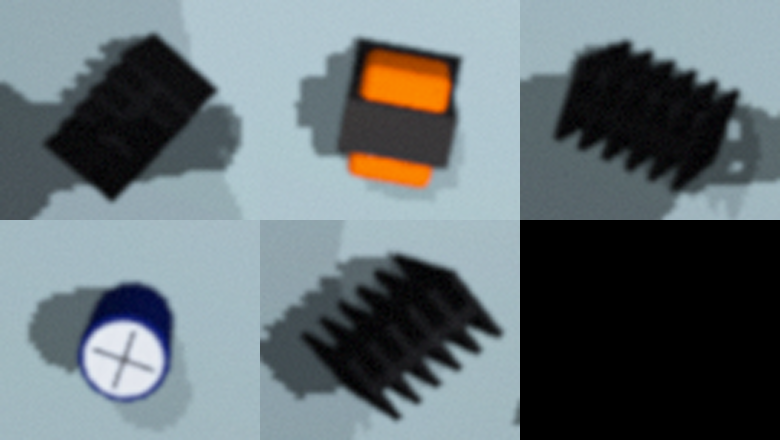

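```bash
cat >> h.py <<'E'
def hull(m,u):
    m=m.astype(np.uint8).copy(); w=np.zeros_like(m); w[max(0,u[1]-45):u[1]+45,max(0,u[0]-45):u[0]+45]=1; m*=w
    n,l,s,_=cv2.connectedComponentsWithStats(cv2.morphologyEx(m,cv2.MORPH_CLOSE,np.ones((5,5))))
    k=1+np.argmax(s[1:,4]); h=cv2.convexHull(np.argwhere((l==k)&(m>0))[:,::-1].astype(np.int32)); o=np.zeros_like(m); cv2.fillConvexPoly(o,h,1); return o.astype(float)
def fitpart(c,kind,x,y,ths,z0=0):
    u=proj(c,[[x,y,z0+.02]])[0].astype(int)
    m=dark(c,52) if kind=='h' else np.maximum(dark(c,85),orange(c))
    return fitbox(c,hull(m,u),x,y,ths,.05,.034 if kind=='h' else .044,.04,z0)
def caps(c,z):
    i=c['image'].astype(int); m=((i.min(2)>170)&(i[...,2]-i[...,0]<60)).astype(np.uint8); m=cv2.morphologyEx(m,cv2.MORPH_CLOSE,np.ones((5,5)))
    n,l,s,_=cv2.connectedComponentsWithStats(m); out=[]
    for k in range(1,n):
        if 200<s[k,4]<6000 and .7<s[k,2]/s[k,3]<1.4: 
            h=cv2.fitEllipse(cv2.convexHull(np.argwhere(l==k)[:,::-1].astype(np.int32))); out.append((np.round(h[1],1),world(c,[h[0]],z)[0].round(4)))
    return out
E
python3 - <<'E'
from h import *
for n,L in (('w1',[('h',.437,.13),('t',.47,.245)]),('w2',[('h',.437,.13),('h',.437,-.25)])):
    c=load(n); print(n,caps(c,.05))
    for k,x,y in L:
        r=fitpart(c,k,x,y,range(-60,120,30)); print(k,r.x.round(1),round(r.fun,3))
c=load('w2'); print(c['image'][185:196:3,225:236:3].tolist())
E
```

```text
w1 [(array([ 48.1, 156.2]), array([0.4394, 0.0375, 0.05  ])), (array([44.8, 70.7]), array([0.4785, 0.4322, 0.05  ])), (array([13.3, 26. ]), array([0.6395, 0.2601, 0.05  ]))]
h [438.1 129.9 -46.8] -0.917
t [471.2 246.2 -11.7] -0.818
w2 [(array([24.6, 27.1]), array([0.4407, 0.0124, 0.05  ])), (array([25. , 26.5]), array([ 0.4564, -0.1116,  0.05  ]))]
h [437.3 130.7 -38.3] -0.896
h [ 437.4 -251.    65. ] -0.921
[[[227, 231, 238], [229, 233, 239], [166, 172, 182], [223, 229, 235]], [[229, 232, 239], [224, 230, 237], [169, 174, 185], [228, 232, 239]], [[213, 220, 231], [200, 207, 219], [209, 215, 227], [226, 230, 237]], [[198, 205, 216], [121, 124, 133], [177, 183, 194], [214, 220, 230]]]
```

>>> carry_out([
  [-0.59, -0.57, 0.6, 0, 0, 0, -1],
  [0, 0, 1, 0, 0, 0, -1],
  [0, 0, 1, 0, 0, 0, -1],
  [0, 0, 0, 0, 0, 0, -1],
])

```text
clock: 3.12
ee_pos: [0.4532, -0.1114, 0.0987]
orientation: [-0.004, -0.001, 1.0, 0.001]
contact_force: [0.0, -0.8, 0.4]
grip_width: 0.999
finger_force: 0.0
```

Run:
```python
from h import *
c=snap('wrist','w3'); o=get_obs(); print(o['ee_pos'],caps(c,.05))
```

```text
[ 0.45513954 -0.11211478  0.10084076] [(array([38.1, 46.8]), array([0.4406, 0.013 , 0.05  ]))]
```

>>> carry_out([
  [-0.02, 0, 0.9, 0, 0, 0, -1],
  [0, 0, 0.87, 0, 0, 0, -1],
  [0, 0, 0, 0, 0, 0, -1],
  [0, 0, 0, 0, 0, 0, 1],
  [0, 0, 0, 0, 0, 0, 1],
], force=35)

```text
clock: 3.8
ee_pos: [0.4586, -0.1137, 0.015]
orientation: [0.002, 0.0, 1.0, -0.0]
contact_force: [0.4, -0.2, 0.0]
grip_width: 0.602
finger_force: 0.0
```

>>> carry_out([
  [0, 0, 0, 0, 0, 0, 1],
  [0, 0, 0, 0, 0, 0, 1],
  [0, 0, 0, 0, 0, 0, 1],
])

```text
clock: 4.18
ee_pos: [0.4579, -0.1136, 0.0144]
orientation: [0.001, 0.0, 1.0, -0.0]
contact_force: [-1.5, 1.1, 12.8]
grip_width: 0.404
finger_force: 33.7
```

>>> carry_out([
  [0, 0, -0.8, 0, 0, 0, 1],
  [0, 0, -0.8, 0, 0, 0, 1],
  [-0.74, -0.83, 0, 0, 0, 0, 1],
  [-0.74, -0.83, 0, 0, 0, 0, 1],
  [-0.74, -0.83, 0, 0, 0, 0, 1],
])

```text
clock: 4.8
ee_pos: [0.5689, -0.2393, 0.0939]
orientation: [0.001, 0.0, 1.0, -0.0]
contact_force: [1.2, 0.3, 0.0]
grip_width: 0.398
finger_force: 35.1
```

>>> carry_out([
  [-0.74, -0.83, 0, 0, 0, 0, 1],
  [0, 0, 0, 0, 0, 0, 1],
  [0, 0, 0, 0, 0, 0, 1],
])

```text
clock: 5.18
ee_pos: [0.604, -0.2791, 0.0928]
orientation: [-0.0, 0.0, 1.0, 0.0]
contact_force: [0.3, -0.0, -1.0]
grip_width: 0.399
finger_force: 35.2
```

Run:
```python
from h import *
c=snap('wrist','w4'); o=get_obs(); print(o['ee_pos'],o['grip_width'],o['contact_force'])
hsv=cv2.cvtColor(c['image'],cv2.COLOR_RGB2HSV)
m=((hsv[...,0]>=18)&(hsv[...,0]<=34)&(hsv[...,1]>120)&(hsv[...,2]>70))
# vertical/horizontal extents of tray edges along world axes
p=world(c,np.argwhere(m)[:,::-1],.015); print(len(p),np.percentile(p,[1,50,99],axis=0).round(3))
```

```text
[ 0.60384254 -0.27836756  0.09276634] 0.40051500407141283 [-0.26965544  0.88389576 -0.65844619]
22304 [[ 0.556 -0.324  0.015]
 [ 0.591 -0.22   0.015]
 [ 0.656 -0.156  0.015]]
```

View pics/w4.png

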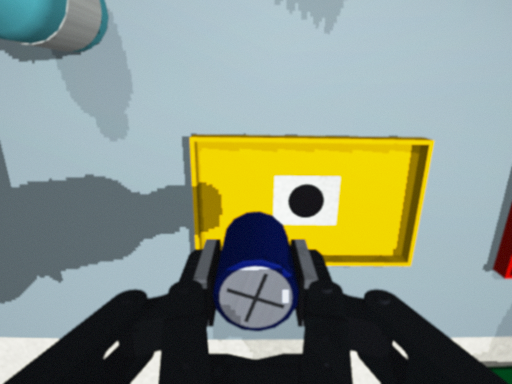

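The held capacitor hangs over the left half of the yellow tray. The tray rim runs from (190,137) to (432,265) and the tray is empty. Next, lowering.

>>> carry_out([
  [0, -0.02, 0.75, 0, 0, 0, 1],
  [0, 0, 0.72, 0, 0, 0, 1],
  [0, 0, 0, 0, 0, 0, 1],
  [0, 0, 0, 0, 0, 0, 1],
])

```text
clock: 5.72
ee_pos: [0.6044, -0.2798, 0.0201]
orientation: [-0.0, -0.0, 1.0, 0.0]
contact_force: [-0.8, -0.2, -0.2]
grip_width: 0.399
finger_force: 37.6
```

>>> carry_out([
  [0, 0, 0.05, 0, 0, 0, 1],
  [0, 0, 0, 0, 0, 0, 1],
])

```text
clock: 5.98
ee_pos: [0.6046, -0.2805, 0.0173]
orientation: [0.0, 0.0, 1.0, -0.0]
contact_force: [0.3, -0.4, -0.5]
grip_width: 0.397
finger_force: 37.6
```

>>> carry_out([
  [0, 0, 0, 0, 0, 0, -0.1],
  [0, 0, 0, 0, 0, 0, -0.1],
  [0, 0, -0.2, 0, 0, 0, -0.1],
  [0, 0, -1, 0, 0, 0, -0.1],
  [0, 0, -1, 0, 0, 0, -0.1],
])

```text
clock: 6.6
ee_pos: [0.6044, -0.2807, 0.1285]
orientation: [-0.0, 0.0, 1.0, -0.0]
contact_force: [1.3, -0.8, 0.8]
grip_width: 0.549
finger_force: 0.0
```

>>> carry_out([
  [0.47, 0.84, 0, 0, 0, 0, -0.5],
  [0.47, 0.84, 0, 0, 0, 0, -1],
  [0.47, 0.84, 0, 0, 0, 0, -1],
  [0.47, 0.84, 0, 0, 0, 0, -1],
  [0.47, 0.84, 0, 0, 0, 0, -1],
])

```text
clock: 7.22
ee_pos: [0.4868, -0.0693, 0.1276]
orientation: [0.001, 0.0, 1.0, 0.0]
contact_force: [0.7, 0.3, -0.0]
grip_width: 1.001
finger_force: 0.0
```

>>> carry_out([
  [0.47, 0.84, 0, 0, 0, 0, -1],
  [0.47, 0.84, 0, 0, 0, 0, -1],
  [0, 0, 0.6, 0, 0, 0, -1],
  [0, 0, 0, 0, 0, 0, -1],
])

```text
clock: 7.72
ee_pos: [0.4392, 0.0136, 0.0964]
orientation: [-0.001, -0.0, 1.0, -0.0]
contact_force: [0.0, -0.4, -0.0]
grip_width: 0.999
finger_force: 0.0
```

Run:
```python
from h import *
s=snap('top','top1'); c=snap('wrist','w5'); o=get_obs(); print(o['ee_pos'],caps(c,.05))
```

```text
[0.44085394 0.01285351 0.09756167] []
```

>>> carry_out([
  [0, 0, 0.85, 0, 0, 0, -1],
  [0, 0, 0.81, 0, 0, 0, -1],
  [0, 0, 0, 0, 0, 0, -1],
  [0, 0, 0, 0, 0, 0, 1],
  [0, 0, 0, 0, 0, 0, 1],
])

```text
clock: 8.45
ee_pos: [0.4418, 0.0134, 0.0155]
orientation: [0.002, 0.001, 1.0, 0.0]
contact_force: [0.1, 0.5, 0.2]
grip_width: 0.608
finger_force: 0.0
```

>>> carry_out([
  [0, 0, 0, 0, 0, 0, 1],
  [0, 0, 0, 0, 0, 0, 1],
  [0, 0, 0, 0, 0, 0, 1],
])

```text
clock: 8.82
ee_pos: [0.4413, 0.0135, 0.0151]
orientation: [0.001, 0.0, 1.0, 0.0]
contact_force: [-1.3, 0.3, 10.9]
grip_width: 0.401
finger_force: 33.8
```

>>> carry_out([
  [0, 0, -0.85, 0, 0, 0, 1],
  [0, 0, -0.85, 0, 0, 0, 1],
  [-0.547, -0.712, 0, 0, 0, 0, 1],
  [-0.547, -0.712, 0, 0, 0, 0, 1],
  [-0.547, -0.712, 0, 0, 0, 0, 1],
])

```text
clock: 9.45
ee_pos: [0.5232, -0.0943, 0.0997]
orientation: [0.001, 0.0, 1.0, 0.0]
contact_force: [0.9, 0.9, -0.9]
grip_width: 0.397
finger_force: 35.2
```

>>> carry_out([
  [-0.547, -0.712, 0, 0, 0, 0, 1],
  [-0.547, -0.712, 0, 0, 0, 0, 1],
  [-0.547, -0.712, 0, 0, 0, 0, 1],
  [0, 0, 0, 0, 0, 0, 1],
  [0, 0, 0, 0, 0, 0, 1],
])

```text
clock: 10.07
ee_pos: [0.6037, -0.1995, 0.0988]
orientation: [-0.0, 0.0, 1.0, 0.0]
contact_force: [0.5, 1.4, -1.1]
grip_width: 0.403
finger_force: 35.3
```

Run:
```python
from h import *
c=snap('wrist','w6'); o=get_obs(); print(o['ee_pos'],caps(c,.053))
```

```text
[ 0.60359212 -0.19891906  0.09878907] [(array([53.3, 82.1]), array([ 0.5849, -0.2279,  0.053 ])), (array([35. , 88.8]), array([ 0.6106, -0.0409,  0.053 ])), (array([ 18.9, 110.9]), array([ 0.6654, -0.2532,  0.053 ]))]
```

>>> carry_out([
  [0, -0.02, 0.85, 0, 0, 0, 1],
  [0, 0, 0.76, 0, 0, 0, 1],
  [0, 0, 0, 0, 0, 0, 1],
  [0, 0, 0, 0, 0, 0, 1],
])

```text
clock: 10.62
ee_pos: [0.604, -0.2002, 0.0187]
orientation: [-0.0, -0.0, 1.0, 0.0]
contact_force: [1.0, -0.2, -1.6]
grip_width: 0.403
finger_force: 39.3
```

>>> carry_out([
  [0, 0, 0, 0, 0, 0, -0.1],
  [0, 0, 0, 0, 0, 0, -0.1],
  [0, 0, -0.2, 0, 0, 0, -0.1],
  [0, 0, -1, 0, 0, 0, -0.1],
  [0, 0, -1, 0, 0, 0, -0.1],
])

```text
clock: 11.25
ee_pos: [0.604, -0.2013, 0.1301]
orientation: [-0.0, 0.0, 1.0, -0.0]
contact_force: [1.8, 0.3, 0.9]
grip_width: 0.551
finger_force: 0.0
```

>>> carry_out([
  [1, 0, -1, 0, 0, 0, -0.5],
  [1, 0, 0, 0, 0, 0, -1],
  [1, -0.5, 0, 0, 0, 0, -1],
  [0.3, -0.5, 0, 0, 0, 0, -1],
  [0, 0, 0, 0, 0, 0, -1],
])

```text
clock: 11.88
ee_pos: [0.4435, -0.2535, 0.1736]
orientation: [0.0, 0.003, 1.0, -0.001]
contact_force: [-0.1, 1.0, 0.3]
grip_width: 0.998
finger_force: 0.0
```

Run:
```python
from h import *
c=snap('wrist','w7'); o=get_obs(); print(o['ee_pos'],o['joint_positions'].round(2),caps(c,.053))
r=fitpart(c,'h',.437,-.251,range(-60,120,30)); print(r.x.round(1),r.fun)
```

```text
[ 0.44486908 -0.25193006  0.17336975] [ 0.21  0.39  0.27  1.97 -0.14  0.8   2.12] [(array([21.1, 27.3]), array([ 0.6048, -0.2804,  0.053 ])), (array([20.8, 26.5]), array([ 0.6049, -0.1999,  0.053 ]))]
[ 436.5 -250.4   66.1] -0.898670617647547
```

View pics/w7.png

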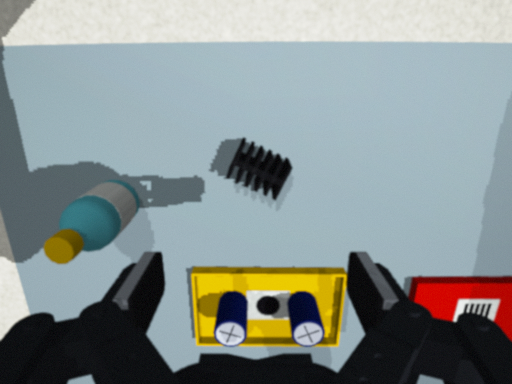

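Both capacitors stand upright in the yellow tray, with tops at (231,333) and (308,331). The heat sink is at (262,167). Now turning to line up with it.

>>> carry_out([
  [0, 0, 0, 0, 0, 0.0864, -1],
  [0, 0, 0, 0, 0, 0.0864, -1],
  [0, 0, 0, 0, 0, 0.0864, -1],
  [0, 0, 0, 0, 0, 0.0864, -1],
  [0, 0, 0, 0, 0, 0.0864, -1],
])

```text
clock: 12.55
ee_pos: [0.4463, -0.2498, 0.1727]
orientation: [0.0, 0.439, 0.898, 0.0]
contact_force: [0.8, 0.1, 0.6]
grip_width: 0.997
finger_force: 0.0
```

>>> carry_out([
  [0, 0, 0, 0, 0, 0.0864, -1],
  [0, 0, 0, 0, 0, 0.0864, -1],
  [0, 0, 0, 0, 0, 0.0864, -1],
  [0, 0, 0, 0, 0, 0.0864, -1],
  [0, 0, 0, 0, 0, 0.0864, -1],
])

```text
clock: 13.18
ee_pos: [0.4463, -0.2498, 0.1727]
orientation: [0.0, 0.788, 0.616, 0.0]
contact_force: [-0.6, -0.7, 0.0]
grip_width: 0.995
finger_force: 0.0
```

>>> carry_out([
  [0, 0, 0, 0, 0, 0.0864, -1],
  [-0.04, -0.17, 0.5, 0, 0, 0, -1],
  [0, 0, 0.5, 0, 0, 0, -1],
  [0, 0, 0, 0, 0, 0, -1],
  [0, 0, 0, 0, 0, 0, -1],
])

```text
clock: 13.8
ee_pos: [0.4375, -0.2493, 0.1233]
orientation: [0.0, 0.839, 0.544, 0.0]
contact_force: [0.4, 0.0, -0.0]
grip_width: 1.002
finger_force: 0.0
```

```bash
cat >> h.py <<'E'
from scipy.spatial.transform import Rotation as Ro
def delta(x,y,z,yaw):
    "tool-frame shift (units of 50mm) and turn (units of 120deg) to world target, tool down, tool y at yaw"
    o=get_obs(); q=o['orientation']; R=Ro.from_quat([*q[1:],q[0]])
    a=np.radians(yaw); T=Ro.from_matrix(np.array([[-(-np.sin(a))*-1,np.cos(a),0],[-np.cos(a)*-1*-1*-1 if 0 else -np.cos(a),np.sin(a),0],[0,0,-1]]).T.T) if 0 else Ro.from_matrix(np.c_[[-np.sin(a),np.cos(a),0],[np.cos(a),np.sin(a),0],[0,0,-1]])
    print('pos',o['ee_pos'].round(4),'d',(R.inv().apply(np.array([x,y,z])-o['ee_pos'])/.05).round(3),'turn',((R.inv()*T).as_rotvec()/np.radians(120)).round(4),'y-yaw',np.degrees(np.arctan2(*R.as_matrix()[1::-1,1])).round(1), 'j7',o['joint_positions'][6].round(2))
E
python3 - <<'E'
import re
s=open('h.py').read()
i=s.index("T=Ro.from_matrix(np.array"); j=s.index("if 0 else Ro.from_matrix(np.c_")
open('h.py','w').write(s[:i]+"T="+s[j+len("if 0 else "):])
E
python3 - <<'E'
from h import *
c=snap('wrist','w8')
r=fitpart(c,'h',.437,-.251,range(-60,120,30)); print(r.x.round(1),r.fun)
delta(.4365,-.2505,.009,-24)
E
```

```text
[ 436.4 -251.2 -116.4] -0.9288869058377011
pos [ 0.4375 -0.2496  0.1235] d [-0.025 -0.015  2.289] turn [ 0.0008 -0.0001 -0.0004] y-yaw -24.0 j7 0.48
```

>>> carry_out([
  [-0.03, -0.015, 0.8, 0, 0, 0.008, -1],
  [0, 0, 0.8, 0, 0, 0, -1],
  [0, 0, 0.69, 0, 0, 0, -1],
  [0, 0, 0, 0, 0, 0, -1],
  [0, 0, 0, 0, 0, 0, 1],
])

```text
clock: 14.48
ee_pos: [0.4362, -0.2513, 0.0095]
orientation: [0.001, 0.844, 0.537, 0.001]
contact_force: [-0.1, 0.5, -0.0]
grip_width: 0.817
finger_force: 0.0
```

>>> carry_out([
  [0, 0, 0, 0, 0, 0, 1],
  [0, 0, 0, 0, 0, 0, 1],
  [0, 0, 0, 0, 0, 0, 1],
  [0, 0, 0, 0, 0, 0, 1],
], force=40)

```text
clock: 14.98
ee_pos: [0.4361, -0.2509, 0.0092]
orientation: [0.001, 0.844, 0.537, 0.001]
contact_force: [-0.6, 1.4, 8.7]
grip_width: 0.392
finger_force: 39.6
```

>>> carry_out([
  [0, 0, -0.9, 0, 0, 0, 1],
  [0, 0, -0.9, 0, 0, 0, 1],
  [0, 0, 0, 0, 0, 0.0774, 1],
  [0, 0, 0, 0, 0, 0.0774, 1],
  [0, 0, 0, 0, 0, 0.0774, 1],
])

```text
clock: 15.6
ee_pos: [0.4353, -0.2503, 0.0986]
orientation: [0.0, 0.949, 0.316, 0.001]
contact_force: [0.1, 0.3, -1.1]
grip_width: 0.394
finger_force: 40.6
```

>>> carry_out([
  [0, 0, 0, 0, 0, 0.0774, 1],
  [0, 0, 0, 0, 0, 0.0774, 1],
  [0, 0, 0, 0, 0, 0.0774, 1],
  [0, 0, 0, 0, 0, 0.0774, 1],
  [0, 0, 0, 0, 0, 0, 1],
])

```text
clock: 16.23
ee_pos: [0.4351, -0.2504, 0.0981]
orientation: [0.0, 1.0, 0.0, -0.0]
contact_force: [0.2, 0.1, -1.0]
grip_width: 0.391
finger_force: 40.6
```

Run:
```python
from h import *
delta(.621,-.029,.1,-90); print(get_obs()['grip_width'])
```

```text
pos [ 0.4351 -0.2504  0.0981] d [ 3.72  -4.425 -0.04 ] turn [0.0002 0.0001 0.0003] y-yaw -90.0 j7 -0.39
0.3905265761347488
```

>>> carry_out([
  [0.62, -0.737, 0, 0, 0, 0, 1],
  [0.62, -0.737, 0, 0, 0, 0, 1],
  [0.62, -0.737, 0, 0, 0, 0, 1],
  [0.62, -0.737, 0, 0, 0, 0, 1],
  [0.62, -0.737, 0, 0, 0, 0, 1],
])

```text
clock: 16.85
ee_pos: [0.5912, -0.065, 0.0983]
orientation: [-0.0, 1.0, 0.001, 0.0]
contact_force: [0.1, -0.4, -0.0]
grip_width: 0.392
finger_force: 40.6
```

>>> carry_out([
  [0.62, -0.737, 0, 0, 0, 0, 1],
  [0, 0, 0, 0, 0, 0, 1],
  [0, 0, 0, 0, 0, 0, 1],
])

```text
clock: 17.23
ee_pos: [0.6209, -0.0303, 0.0981]
orientation: [0.0, 1.0, 0.0, -0.0]
contact_force: [-1.0, -0.5, -0.9]
grip_width: 0.389
finger_force: 40.6
```

Run:
```python
from h import *
c=snap('wrist','w9'); delta(.621,-.029,.0125,-90)
cv2.imwrite('pics/w9.png',c['image'][:,:,::-1])
```

```text
pos [ 0.6206 -0.031   0.0982] d [ 0.01  -0.041  1.714] turn [ 0.0002  0.0002 -0.0006] y-yaw -90.1 j7 -0.92
```

View pics/w9.png

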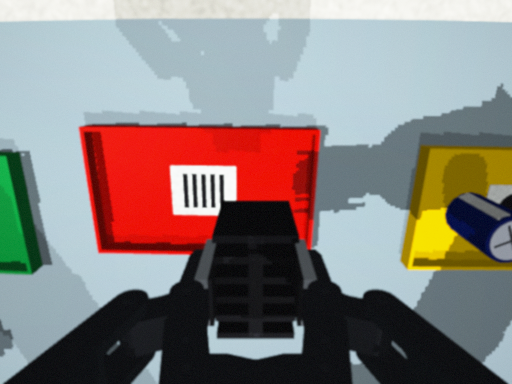

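The heat sink is held square over the right half of the red tray, whose rim runs from (82,127) to (318,252). Next, lowering.

>>> carry_out([
  [0, -0.04, 0.85, 0, 0, 0, 1],
  [0, 0, 0.85, 0, 0, 0, 1],
  [0, 0, 0, 0, 0, 0, 1],
  [0, 0, 0, 0, 0, 0, 1],
])

```text
clock: 17.77
ee_pos: [0.6209, -0.029, 0.0135]
orientation: [0.0, 1.0, -0.001, -0.0]
contact_force: [0.1, -0.2, -1.5]
grip_width: 0.39
finger_force: 45.8
```

>>> carry_out([
  [0, 0, 0.02, 0, 0, 0, 1],
  [0, 0, 0, 0, 0, 0, 1],
  [0, 0, 0, 0, 0, 0, -0.1],
  [0, 0, 0, 0, 0, 0, -0.1],
  [0, 0, -0.2, 0, 0, 0, -0.1],
])

```text
clock: 18.4
ee_pos: [0.6209, -0.0276, 0.0219]
orientation: [-0.0, 1.0, -0.001, -0.001]
contact_force: [0.3, -1.2, 0.2]
grip_width: 0.549
finger_force: 0.0
```

>>> carry_out([
  [0, 0, -1, 0, 0, 0, -0.1],
  [0, 0, -1, 0, 0, 0, -0.1],
  [0, 0, 0, 0, 0, -0.0866, -1],
  [0, 0, 0, 0, 0, -0.0866, -1],
  [0, 0, 0, 0, 0, -0.0866, -1],
])

```text
clock: 19.02
ee_pos: [0.6215, -0.0279, 0.1229]
orientation: [0.0, 0.963, 0.271, 0.0]
contact_force: [1.2, -0.6, -0.4]
grip_width: 1.001
finger_force: 0.0
```

>>> carry_out([
  [0, 0, 0, 0, 0, -0.0866, -1],
  [0, 0, 0, 0, 0, -0.0866, -1],
  [0, 0, 0, 0, 0, -0.0866, -1],
  [0, 0, 0, 0, 0, -0.0866, -1],
  [0, 0, 0, 0, 0, -0.0866, -1],
])

```text
clock: 19.65
ee_pos: [0.6214, -0.0281, 0.1228]
orientation: [0.0, 0.747, 0.665, 0.0]
contact_force: [0.6, -0.7, 0.1]
grip_width: 0.999
finger_force: 0.0
```

>>> carry_out([
  [0, 0, 0, 0, 0, -0.0866, -1],
  [0, 0, 0, 0, 0, -0.0866, -1],
  [0, 0, 0, 0, 0, -0.0866, -1],
  [0, 0, 0, 0, 0, -0.0866, -1],
  [0, 0, 0, 0, 0, -0.0866, -1],
])

```text
clock: 20.27
ee_pos: [0.6214, -0.0284, 0.1227]
orientation: [0.0, 0.38, 0.925, -0.0]
contact_force: [0.3, -0.1, -0.7]
grip_width: 1.002
finger_force: 0.0
```

Run:
```python
from h import *
delta(.4378,.13,.14,47)
```

```text
pos [ 0.6214 -0.0284  0.1227] d [ 4.838 -0.328 -0.351] turn [-0.0001  0.0004 -0.0139] y-yaw 45.3 j7 1.02
```

>>> carry_out([
  [0.97, -0.065, -0.08, 0, 0, 0, -1],
  [0.97, -0.065, -0.08, 0, 0, 0, -1],
  [0.97, -0.065, -0.08, 0, 0, 0, -1],
  [0.97, -0.065, -0.08, 0, 0, 0, -1],
  [0.97, -0.065, -0.05, 0, 0, 0, -1],
])

```text
clock: 20.9
ee_pos: [0.4375, 0.1328, 0.1413]
orientation: [0.0, 0.383, 0.924, 0.0]
contact_force: [0.1, 1.1, 0.5]
grip_width: 1.003
finger_force: 0.0
```

>>> carry_out([
  [0, 0, 0, 0, 0, 0, -1],
  [0, 0, 0, 0, 0, 0, -1],
])

```text
clock: 21.15
ee_pos: [0.4393, 0.1317, 0.1411]
orientation: [0.001, 0.383, 0.924, 0.0]
contact_force: [-0.2, -0.8, 0.4]
grip_width: 1.0
finger_force: 0.0
```

Run:
```python
from h import *
c=snap('wrist','w10')
r=fitpart(c,'h',.438,.13,range(-75,105,30)); print(r.x.round(1),r.fun)
for t in (44,46,48): delta(r.x[0]/1e3,r.x[1]/1e3,.009,t)
cv2.imwrite('pics/w10.png',c['image'][:,:,::-1])
```

```text
[437.8 130.  -43.5] -0.908855269819294
pos [0.4395 0.1313 0.141 ] d [ 0.011 -0.044  2.639] turn [0.0005 0.0006 0.0078] y-yaw 44.9 j7 0.63
pos [0.4395 0.1313 0.141 ] d [ 0.011 -0.044  2.639] turn [ 0.0005  0.0006 -0.0089] y-yaw 44.9 j7 0.63
pos [0.4395 0.1313 0.141 ] d [ 0.011 -0.044  2.639] turn [ 0.0005  0.0006 -0.0255] y-yaw 44.9 j7 0.63
```

View pics/w10.png

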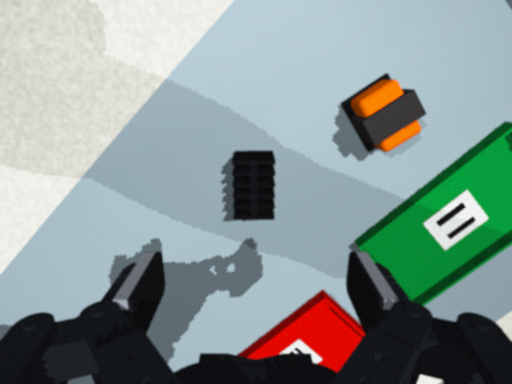

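The heat sink at (254,185) lines up with the fingers. Next, lowering and gripping.

>>> carry_out([
  [0.01, -0.044, 0.9, 0, 0, -0.005, -1],
  [0, 0, 0.9, 0, 0, 0, -1],
  [0, 0, 0.84, 0, 0, 0, -1],
  [0, 0, 0, 0, 0, 0, -1],
  [0, 0, 0, 0, 0, 0, 1],
])

```text
clock: 21.82
ee_pos: [0.4378, 0.1303, 0.0095]
orientation: [0.001, 0.378, 0.926, 0.0]
contact_force: [-0.1, 1.2, -0.5]
grip_width: 0.818
finger_force: 0.0
```

>>> carry_out([
  [0, 0, 0, 0, 0, 0, 1],
  [0, 0, 0, 0, 0, 0, 1],
  [0, 0, 0, 0, 0, 0, 1],
  [0, 0, 0, 0, 0, 0, 1],
])

```text
clock: 22.32
ee_pos: [0.4375, 0.1314, 0.0099]
orientation: [0.001, 0.378, 0.926, 0.001]
contact_force: [-1.4, -0.6, 9.8]
grip_width: 0.391
finger_force: 39.6
```

>>> carry_out([
  [0, 0, -0.9, 0, 0, 0, 1],
  [0, 0, -0.9, 0, 0, 0, 1],
  [0, 0, 0, 0, 0, -0.074, 1],
  [0, 0, 0, 0, 0, -0.074, 1],
  [0, 0, 0, 0, 0, -0.074, 1],
])

```text
clock: 22.95
ee_pos: [0.4365, 0.1312, 0.0993]
orientation: [0.001, 0.151, 0.988, 0.0]
contact_force: [0.1, -0.3, -0.8]
grip_width: 0.391
finger_force: 40.6
```

>>> carry_out([
  [0, 0, 0, 0, 0, -0.074, 1],
  [0, 0, 0, 0, 0, -0.074, 1],
  [0, 0, 0, 0, 0, 0, 1],
])

```text
clock: 23.32
ee_pos: [0.4366, 0.131, 0.099]
orientation: [0.0, 0.0, 1.0, 0.0]
contact_force: [-0.2, 0.2, -0.5]
grip_width: 0.392
finger_force: 40.6
```

Run:
```python
from h import *
delta(.621,.051,.1,90)
```

```text
pos [0.4366 0.131  0.099 ] d [-3.69  -1.597 -0.017] turn [ 0.0003  0.0004 -0.0004] y-yaw 89.9 j7 1.32
```

>>> carry_out([
  [-0.738, -0.32, 0, 0, 0, 0, 1],
  [-0.738, -0.32, 0, 0, 0, 0, 1],
  [-0.738, -0.32, 0, 0, 0, 0, 1],
  [-0.738, -0.32, 0, 0, 0, 0, 1],
  [-0.738, -0.32, 0, 0, 0, 0, 1],
])

```text
clock: 23.95
ee_pos: [0.622, 0.0507, 0.0988]
orientation: [0.0, 0.001, 1.0, -0.0]
contact_force: [0.5, 0.6, -0.5]
grip_width: 0.394
finger_force: 40.5
```

>>> carry_out([
  [0, 0, 0, 0, 0, 0, 1],
  [0, 0, 0, 0, 0, 0, 1],
])

```text
clock: 24.2
ee_pos: [0.62, 0.0515, 0.0983]
orientation: [-0.001, 0.001, 1.0, 0.0]
contact_force: [-0.4, -0.2, -1.8]
grip_width: 0.397
finger_force: 40.5
```

Run:
```python
from h import *
c=snap('wrist','w11'); delta(.621,.051,.0134,90)
```

```text
pos [0.6198 0.052  0.0983] d [-0.027 -0.02   1.698] turn [ 0.0002 -0.0006 -0.    ] y-yaw 90.0 j7 1.55
```

View pics/w11.png

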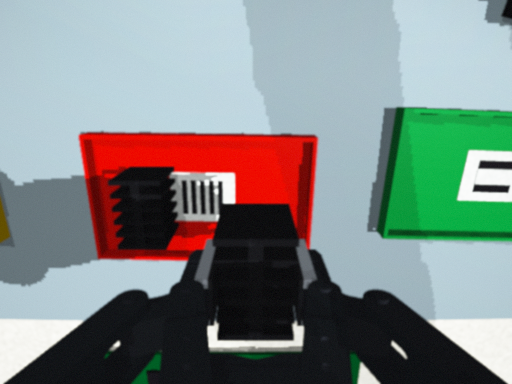

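The first heat sink stands upright in the left half of the red tray at (145,207). The second hangs over the free right half. Next: lower, release, rise, and move on toward the transformer.

>>> carry_out([
  [-0.02, -0.02, 0.85, 0, 0, 0, 1],
  [0, 0, 0.84, 0, 0, 0, 1],
  [0, 0, 0, 0, 0, 0, 1],
  [0, 0, 0, 0, 0, 0, 1],
])

```text
clock: 24.75
ee_pos: [0.6212, 0.0507, 0.0142]
orientation: [-0.0, -0.0, 1.0, 0.0]
contact_force: [0.4, -0.8, -0.4]
grip_width: 0.387
finger_force: 45.3
```

>>> carry_out([
  [0, 0, 0, 0, 0, 0, -0.1],
  [0, 0, 0, 0, 0, 0, -0.1],
  [0, 0, -0.2, 0, 0, 0, -0.1],
  [0, 0, -1, 0, 0, 0, -0.1],
  [0, 0, -1, 0, 0, 0, -0.1],
])

```text
clock: 25.38
ee_pos: [0.6218, 0.05, 0.1258]
orientation: [-0.0, -0.0, 1.0, -0.0]
contact_force: [0.3, 0.5, 0.3]
grip_width: 0.548
finger_force: 0.0
```

>>> carry_out([
  [0.6, 0.78, -0.1, 0, 0, 0.024, -0.5],
  [0.6, 0.78, -0.1, 0, 0, 0.024, -1],
  [0.6, 0.78, 0, 0, 0, 0.024, -1],
  [0.6, 0.78, 0, 0, 0, 0.024, -1],
  [0.6, 0.78, 0, 0, 0, 0, -1],
])

```text
clock: 26.0
ee_pos: [0.4918, 0.2599, 0.135]
orientation: [0.0, 0.101, 0.995, 0.0]
contact_force: [0.7, 0.5, -0.5]
grip_width: 0.997
finger_force: 0.0
```

>>> carry_out([
  [0, 0, 0, 0, 0, 0, -1],
  [0, 0, 0, 0, 0, 0, -1],
])

```text
clock: 26.25
ee_pos: [0.4929, 0.2581, 0.1346]
orientation: [0.0, 0.1, 0.995, 0.0]
contact_force: [0.2, 0.2, -0.5]
grip_width: 0.996
finger_force: 0.0
```

Run:
```python
from h import *
c=snap('wrist','w12')
r=fitpart(c,'t',.471,.246,range(-60,60,20)); print(r.x.round(1),r.fun)
delta(r.x[0]/1e3,r.x[1]/1e3,.009,90+r.x[2])
hsv=cv2.cvtColor(c['image'],cv2.COLOR_RGB2HSV)
m=((hsv[...,0]>=50)&(hsv[...,0]<=80)&(hsv[...,1]>100)&(hsv[...,2]>40))
p=world(c,np.argwhere(m)[:,::-1],.013); print(len(p),np.percentile(p,[.5,50,99.5],axis=0).round(3))
```

```text
[470.8 246.5  -7.8] -0.8295808641917337
pos [0.4932 0.2574 0.1345] d [ 0.399 -0.303  2.51 ] turn [-0.0001  0.0004 -0.0314] y-yaw 78.4 j7 0.96
14458 [[0.55  0.153 0.013]
 [0.6   0.241 0.013]
 [0.658 0.324 0.013]]
```

View pics/w12.png

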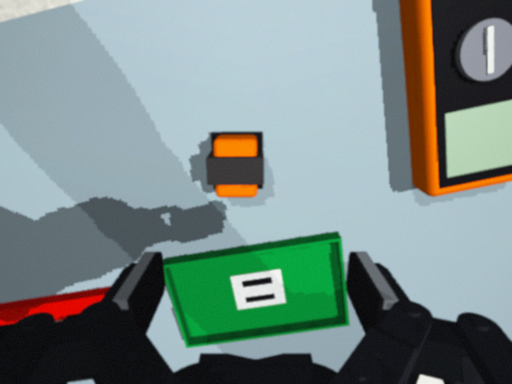

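The transformer at (236,165) is square to the fingers and the green tray is at (257,290). I'll check the centre from the core band, then move in.

Run:
```python
from h import *
c=load('w12')
m=c['image'].max(2)
print(world(c,[(236.5,170.5)],.04), proj(c,[[.4708,.2465,.04],[.4708,.2465,0]]))
d=((m>35)&(m<90)&(np.ptp(c['image'],axis=2)<25))[130:200,195:280]; print([(i+130,np.flatnonzero(r)[[0,-1]]+195) for i,r in enumerate(d) if r.sum()>40][::6])
delta(.4708,.2465,.009,78.4)
```

```text
[[0.47116229 0.24794471 0.04      ]] [[234.56252792 170.415066  ]
 [237.30330092 158.83782235]]
[(133, array([211, 261])), (163, array([206, 262])), (169, array([207, 262])), (175, array([207, 262])), (181, array([207, 262]))]
pos [0.4932 0.2574 0.1345] d [ 0.399 -0.303  2.51 ] turn [-0.0001  0.0004  0.0002] y-yaw 78.4 j7 0.96
```

>>> carry_out([
  [0.4, -0.3, 0.5, 0, 0, 0, -1],
  [0, 0, 0.9, 0, 0, 0, -1],
  [0, 0, 0, 0, 0, 0, -1],
  [0, 0, 0, 0, 0, 0, -1],
])

```text
clock: 26.8
ee_pos: [0.4714, 0.2474, 0.0653]
orientation: [0.001, 0.101, 0.995, 0.0]
contact_force: [0.6, 0.2, -0.8]
grip_width: 0.999
finger_force: 0.0
```

Run:
```python
from h import *
delta(.471,.2465,.010,78.4)
```

```text
pos [0.4714 0.2474 0.0653] d [ 0.006 -0.019  1.105] turn [0.0003 0.0007 0.0001] y-yaw 78.4 j7 0.99
```

>>> carry_out([
  [0, -0.02, 0.6, 0, 0, 0, -1],
  [0, 0, 0.5, 0, 0, 0, -1],
  [0, 0, 0, 0, 0, 0, -1],
  [0, 0, 0, 0, 0, 0, 1],
  [0, 0, 0, 0, 0, 0, 1],
], force=45)

```text
clock: 27.42
ee_pos: [0.4708, 0.2474, 0.0105]
orientation: [0.001, 0.1, 0.995, 0.001]
contact_force: [-0.4, 0.1, 0.9]
grip_width: 0.602
finger_force: 0.0
```

>>> carry_out([
  [0, 0, 0, 0, 0, 0, 1],
  [0, 0, 0, 0, 0, 0, 1],
  [0, 0, 0, 0, 0, 0, 1],
])

```text
clock: 27.8
ee_pos: [0.4707, 0.2474, 0.0104]
orientation: [0.001, 0.1, 0.995, 0.001]
contact_force: [-1.5, -0.5, 6.9]
grip_width: 0.509
finger_force: 46.4
```

>>> carry_out([
  [0, 0, -0.9, 0, 0, 0, 1],
  [0, 0, -0.9, 0, 0, 0, 1],
  [0, 0, 0, 0, 0, -0.0485, 1],
  [0, 0, 0, 0, 0, -0.0485, 1],
  [0, 0, 0, 0, 0, 0, 1],
])

```text
clock: 28.42
ee_pos: [0.4698, 0.2469, 0.0995]
orientation: [0.0, -0.001, 1.0, 0.0]
contact_force: [0.8, -0.6, -1.3]
grip_width: 0.508
finger_force: 46.7
```

Run:
```python
from h import *
delta(.603,.2385,.1,90)
```

```text
pos [0.4698 0.2469 0.0995] d [-2.664 -0.172 -0.009] turn [0.0003 0.0002 0.0008] y-yaw 90.1 j7 1.14
```

>>> carry_out([
  [-0.89, -0.057, 0, 0, 0, 0, 1],
  [-0.89, -0.057, 0, 0, 0, 0, 1],
  [-0.89, -0.057, 0, 0, 0, 0, 1],
  [0, 0, 0, 0, 0, 0, 1],
  [0, 0, 0, 0, 0, 0, 1],
])

```text
clock: 29.05
ee_pos: [0.6023, 0.2386, 0.0985]
orientation: [-0.001, -0.001, 1.0, -0.0]
contact_force: [-0.1, 0.0, -1.6]
grip_width: 0.508
finger_force: 46.6
```

Run:
```python
from h import *
c=snap('wrist','w13'); delta(.603,.2385,.0142,90)
```

```text
pos [0.6018 0.239  0.0986] d [-0.026 -0.009  1.688] turn [-0.0001 -0.0008  0.0011] y-yaw 90.1 j7 1.25
```

View pics/w13.png

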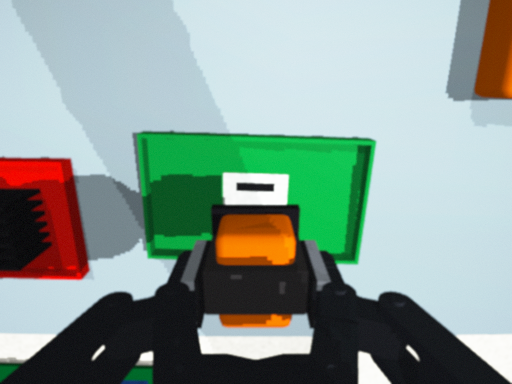

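The transformer hangs centred over the green tray, whose rim runs from (137,132) to (373,262). Next, lowering.

>>> carry_out([
  [-0.02, 0, 0.85, 0, 0, 0, 1],
  [0, 0, 0.82, 0, 0, 0, 1],
  [0, 0, 0, 0, 0, 0, 1],
  [0, 0, 0, 0, 0, 0, 1],
])

```text
clock: 29.6
ee_pos: [0.6034, 0.2391, 0.0157]
orientation: [-0.0, -0.001, 1.0, -0.0]
contact_force: [-0.2, -0.9, -1.3]
grip_width: 0.507
finger_force: 50.5
```

>>> carry_out([
  [0, 0, 0.01, 0, 0, 0, 1],
  [0, 0, 0, 0, 0, 0, 1],
  [0, 0, 0, 0, 0, 0, -0.4],
  [0, 0, 0, 0, 0, 0, -0.4],
  [0, 0, -0.2, 0, 0, 0, -0.4],
])

```text
clock: 30.22
ee_pos: [0.6036, 0.2384, 0.0248]
orientation: [-0.001, -0.001, 1.0, -0.0]
contact_force: [0.4, -0.4, 0.2]
grip_width: 0.7
finger_force: 0.0
```

>>> carry_out([
  [0, 0, -1, 0, 0, 0, -0.4],
  [0, 0, -1, 0, 0, 0, -0.4],
  [0.8, 0, -1, 0, 0, 0, -0.4],
  [0.8, 0, -0.4, 0, 0, 0, -0.4],
  [0.8, 0, 0, 0, 0, 0, -0.4],
])

```text
clock: 30.85
ee_pos: [0.4854, 0.239, 0.1966]
orientation: [0.002, -0.001, 1.0, 0.001]
contact_force: [-0.4, 0.6, -0.1]
grip_width: 0.701
finger_force: 0.0
```

>>> carry_out([
  [0.5, 0, 0, 0, 0, 0, -0.4],
  [0, 0, 0, 0, 0, 0, -0.4],
  [0, 0, 0, 0, 0, 0, -0.4],
])

```text
clock: 31.22
ee_pos: [0.4614, 0.2383, 0.1945]
orientation: [0.001, -0.001, 1.0, 0.0]
contact_force: [0.4, -0.6, 0.8]
grip_width: 0.7
finger_force: 0.0
```

Run:
```python
from h import *
w=snap('wrist','w14'); s=snap('scene','s14'); t=snap('top','t14'); print(get_obs()['ee_pos'],get_obs()['qd'].round(3))
a=cv2.resize(s['image'][110:290,90:460],(740,360),interpolation=cv2.INTER_CUBIC); b=cv2.resize(t['image'][150:270,80:420],(400,141),interpolation=cv2.INTER_CUBIC); d=cv2.resize(w['image'],(280,210))
o=np.zeros((580,740,3),np.uint8); o[:360]=a; o[365:506,:400]=b; o[365:575,420:700]=d
cv2.imwrite('pics/fin.png',o[:,:,::-1])
```

```text
[0.46126921 0.23809818 0.19385964] [-0.001  0.002 -0.002  0.005  0.     0.    -0.004]
```

View pics/fin.png

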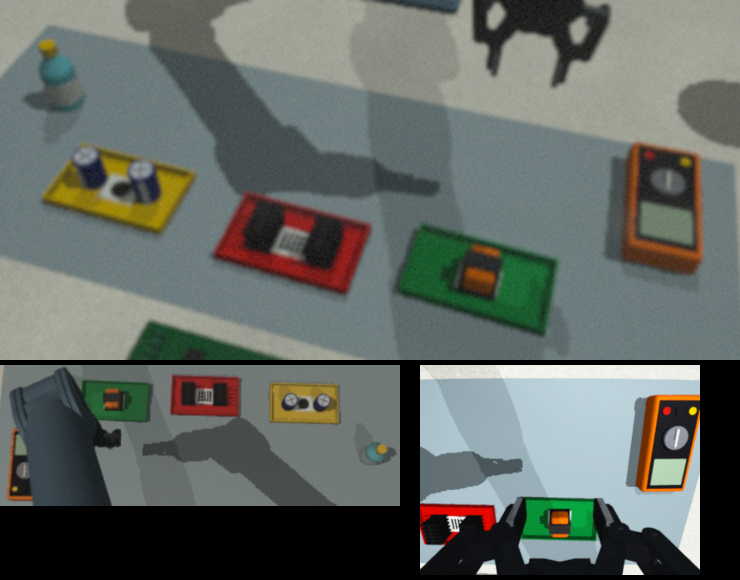

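All five parts stand upright in their trays: capacitors at (88,165) and (143,182), heat sinks at (263,228) and (323,242), transformer at (480,270). The meter and flux bottle are where they were, and the arm is clear of everything.

```bash
python3 -c "
from rig import *
print(finish_job())"
```

```text
the job is handed in; nothing more can be done
None
```

The job is handed in at about 31 s on the robot's clock: both capacitors are in the yellow tray, both heat sinks in the red and the transformer in the green, all upright, with the meter and flux bottle untouched.

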